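# Turn out and present a small bonsai pot to the inspection camera

## Robot

A 6-joint arm with a two-finger parallel gripper is mounted at the origin on the work surface. World frame = base frame: x ahead of the robot, y to its left, z up, the work surface at z = 0. Lengths are in m, angles in rad, forces in N, time in s.
With the tool pointing down it reaches from about 0.325 to 0.925 m from the base axis. Payload 3.1 kg.
Tool frame: the origin (TCP) lies at the very end of the fingers, on their centre line; the grasp point (between the pads) lies 19 mm behind it; z points along the fingers, y is the direction in which the jaws open and shut (so a half turn about z gives the same grasp; the last joint's range is limited). The gripper opens to 85 mm and grips with 20 to 120 N. Pads are 22 mm wide; open, the fingers measure 114 mm over their backs; the gripper's body (76 mm by 85 mm) begins 54 mm behind the grasp point. The pads swing forward as they close: fully open they stand 13 mm farther back than shut.
Start: joints at [1.211, 0.217, 1.613, -0, 1.311, -0.112], TCP at [0.153, 0.606, 0.231] pointing down, gripper open.
Joint ranges: [-2.75, 2.75], [-0.78, 2.1], [0.31, 2.55], [-1.13, 4.27], [0.13, 2.63], [-2.58, 2.58]. Speed limits (rad/s): [2.79, 2.79, 3.14, 3.14, 3.14, 3.14].

## Interface

Orientations are given as a unit quaternion [w, x, y, z].
In Python, from rig import r, viewer gives the robot as it stands.
- The arm moves only by the shell command python3 -m handwheel 'ROWS'. ROWS is JSON, a list of rows, each a list of 7 numbers: the turn, a rotation vector about the tool's x, y, z in degrees, then the shift along the tool's x, y, z in mm, then the opening, from 0 (shut) to 1 (fully open). A call has 1 to 20 rows; each row shifts and turns the commanded pose from where the row before left it, along the tool's axes as they then stand; what a row does not reach is not made up. A row lasts 1/8 s, in which the tool goes at most 62.5 mm and 10.7 degrees, less where a joint would pass 70% of its speed; a pose out of reach is approached as far as the arm can. A call is refused whole if a number of a shift passes 62.5 or a number of a turn 10.7, either way. A call with a gripper value outside its range is refused whole. The fingers move at their own pace and stop on an object; the grip force is fixed at half the most. Time passes only in rows, so rows that do not move let the fingers close. It gives the time, the measured TCP pose, the force and the opening at its end, in the units of the state.
- r.read_state(): the state, without advancing time (a new reading comes with each control period).
- viewer.camera(name): name is "scene" or "side" or "wrist"; returns a dict with "img" (400x640x3 uint8, red, green, blue), "range_z" (400x640 float32, m along the optical axis (not along the pixel's ray), 0 where there is no reading), "K" (3x3 intrinsics, pixels), "R" (3x3) and "t" (3): a world point X has camera coordinates R X + t. Camera axes: x right, y down, z forward; pixel columns grow to the right and rows downward; lengths in m; the calibration is good to about 2 mm. A picture is of the moment at which its call begins.
- r.sign_off(): hands the job in, once; it reports no verdict.
The state is a dict: "time_s": time; "joints": joint angles; "joint_velocities": joint speeds; "joint_efforts": joint torques, N m; "eef_pos": TCP position; "orientation": TCP orientation; "ft_force": force on the tool from outside, world axes, zero at the start; "wrist_torque": the same for the moment, N m; "gripper_width": opening from 0.0 (shut) to 1.0 (fully open).
Only numpy, scipy, OpenCV 4.12 (cv2) and the standard library are available. Lean on these libraries where they do the work, as an engineer would, in place of code of your own. Each camera call takes 0.05 s, during which the arm holds its last target. There are 200 camera calls.

## Task

The small rectangular bonsai pot stands under the clear hood of the turntable: push or lead the turntable round by its upright steel peg, counter-clockwise seen from above, until it comes up against its stop, so that the pot comes out in front of the hood. Then pick that pot up and present it to the inspection camera for a look at its end: upright, centred at lens height 150 mm straight in front of the lens, with one of its two short ends squarely facing the lens. Finish while holding it still there in the air, with the turntable left at its stop, the round pot still standing on it, and the camera and everything else on the bench left alone.

Things in the scene. Friction and masses are not known exactly. Their poses are not given: they have to be found in the camera images.
- pot_center (a point): Centre, half-way up (23 mm above its underside), of the small rectangular unglazed clay bonsai pot: 66 mm long (its own x), 44 mm wide (its own y), 46 mm tall (z up), open top, walls 5 mm, four 4 mm feet, about 130 g. It stands loose on the turntable's disc, whose top is 45 mm above the bench, and rides round with it. The short ends are the faces across its x axis; gripping it across the 44 mm width leaves them free to be seen.
- disc (a joint): Angle (rad) of the turntable's disc, growing counter-clockwise seen from above. It starts between 0 and 0.3; the mechanical stop is at 2.5. Stiff enough to stay where it is left; about 1 N at the peg turns it.
- turn_axis (a point): Point on the turntable's vertical turning axis, on the top of the wooden disc (280 mm across, 18 mm thick, top 45 mm above the bench). Its base board (400 mm by 320 mm, 12 mm thick) and the small steel stop block just outside the disc's rim on the robot's side, to the right, do not move. The point's axes turn with the disc.
- peg (a point): Middle of the upright round steel peg on the disc, 115 mm from the axis: 16 mm in diameter, 55 mm tall, top 100 mm above the bench, this point 72.5 mm above the bench. It starts on the left-hand side of the disc and passes along the robot's side to the right-hand side.
- stand: The fixed turntable stand with its hood, origin on the turning axis at bench height; x points to the back (hood side). The hood is a clear plate 120 mm by 290 mm, from 60 to 180 mm behind the axis, underside 130 mm (side rails 120 mm) and top 135 mm above the bench, on two wooden posts at its rear corners; its front and sides are open.
- round_pot: Small round unglazed clay pot, 62 mm across the rim, 48 mm tall, loose on the disc, origin at the centre of its underside; it rides round with the disc and ends up under the hood. Not to be picked.
- lens (a point): Centre of the front glass of the inspection camera, a black box 55 x 46 x 46 mm with a 34 mm aluminium lens ring, clamped on a 16 mm steel post that is 282 mm tall and stands 84 mm behind the lens on a 100 mm square foot plate. The lens looks along this point's -x axis, horizontally; z is up. The lens height differs from time to time (170 to 230 mm above the bench).
- view_point (a point): Empty point in the air, 150 mm straight in front of the lens on its line of sight: where the centre of the pot must be presented. Same axes as the lens (x along the line of sight, z up).
- dispenser: White plastic push dispenser for plant ties, 90 x 70 x 93 mm, origin at the centre of its underside. Bystander.
- flowerpot: Terracotta flowerpot, 120 mm across, 105 mm tall, origin at the centre of its underside. Bystander.
- rake: Black steel bonsai rake, 210 mm long along its x, lying flat, origin on the bench near its middle. Bystander.
- scoop: Grey silicone scoop, 185 mm long along its x, lying flat, 22 mm high, origin on the bench under the back of its blade. Bystander.
- cloche: Round glass cloche, 170 mm across, 206 mm tall, origin at the centre of its underside. Bystander.
- jar: Glass jar with metal lid, 70 mm across, 100 mm tall, origin at the centre of its underside. Bystander.

How it is judged:
On the way, in this order (a step that is already met when the one before it is completed fails the run):
1. the turntable is at its stop, with the rectangular pot still standing on it (value of joint disc above 2.38 rad and height (world z) of pot_center below 0.085 m), for 0.2 s.
2. the rectangular pot is lifted clear of the turntable in the fingers (height (world z) of pot_center above 0.11 m and contact force between pot and the fingers above 1 N), for 0.2 s.
At the end, for the whole second after the job is handed in: The rectangular pot is held still in the fingers alone, its centre within 25 mm of the point 150 mm in front of the lens, upright within 0.2 rad, long axis along the line of sight within 0.22 rad; the turntable is within 0.12 rad of its stop and the round pot stands on it (distance between pot_center and view_point below 0.025 m and angle between each of pot_center, round_pot's own z axis and vertical below 0.2 rad and angle between the x axis of pot_center and the x axis of view_point, either way round below 0.22 rad and contact force between pot and the fingers above 1 N and contact force between pot and cam_stand below 0.1 N and linear speed of pot below 0.02 m/s and value of joint disc above 2.38 rad and height (world z) of round_pot above 0.04 m and horizontal distance between round_pot and turn_axis below 0.14 m); the arm keeps its last pose, push and grip.
It fails at once if a bystander on the bench is moved more than 25 mm (distance of any of dispenser, flowerpot, rake, scoop, cloche, jar from where it was at the start of the episode above 0.025 m).
It fails at once if the round pot is tipped over (angle between round_pot's own z axis and vertical above 0.5 rad).
It fails at once if the camera is knocked (more than 5 N, or shifted by 8 mm) (contact force between cam_stand and anything else above 5 N or distance of lens from where it was at the start of the episode above 0.008 m).
It also fails if it takes over 64 s, if anything falls off the work surface, if the arm or the gripper's body presses on something with over 40 N, if the wrist force passes 120 N, or if a joint passes its speed limit or range.

## Working session

There is one attempt and no reset: what is moved stays moved. The work goes in short steps, Python scripts to look and compute and a shell command to move; the robot and the scene stay as the last step left them, time stands still between calls to the robot, and variables do not carry over. Pictures are saved under pics/ and viewed, about 8 in all and at most 12, crops included, and the job is handed in when it is done.

```bash
mkdir -p pics; ls
cat > h.py <<'E'
import numpy as np, cv2
from rig import r, viewer
def snap(n,name):
    c=viewer.camera(n); cv2.imwrite('pics/%s.png'%name,c['img'][:,:,::-1]); np.savez('pics/%s.npz'%name,**c); return c
def world(c,u,v,z=None):
    K,R,t=c['K'],c['R'],c['t']; d=R.T@np.linalg.solve(K,[u,v,1.]); o=-R.T@t
    s=c['range_z'][int(v),int(u)] if z is None else (z-o[2])/d[2]
    return o+s*d
def st():
    s=r.read_state(); print({k:np.round(s[k],3).tolist() for k in ['time_s','joints','eef_pos','orientation','ft_force','gripper_width']}); return s
E
python3 - <<'E'
from h import *
st()
for n in ['scene','side','wrist']:
    c=snap(n,n+'0'); print(n,(-c['R'].T@c['t']).round(3),c['R'].round(2).tolist(),c['K'][0,0])
E
```

```text
pics
{'time_s': 0.0, 'joints': [1.211, 0.218, 1.615, -0.0, 1.311, -0.112], 'eef_pos': [0.153, 0.605, 0.23], 'orientation': [-0.0, 0.124, 0.992, -0.001], 'ft_force': [0.23, -0.258, 0.864], 'gripper_width': 1.001}
scene [0.993 0.472 1.077] [[-0.71, 0.71, -0.0], [0.58, 0.58, -0.57], [-0.4, -0.41, -0.82]] 415.4313828608299
side [0.261 0.78  0.926] [[-0.95, -0.33, 0.01], [-0.24, 0.66, -0.71], [0.22, -0.68, -0.7]] 438.94628183554676
wrist [0.079 0.624 0.372] [[0.25, 0.97, -0.0], [0.93, -0.23, 0.3], [0.29, -0.08, -0.95]] 322.56304420572457
```

View pics/scene0.png

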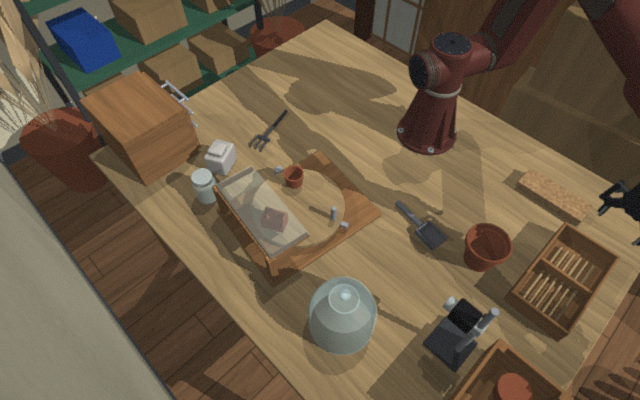

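View pics/side0.png

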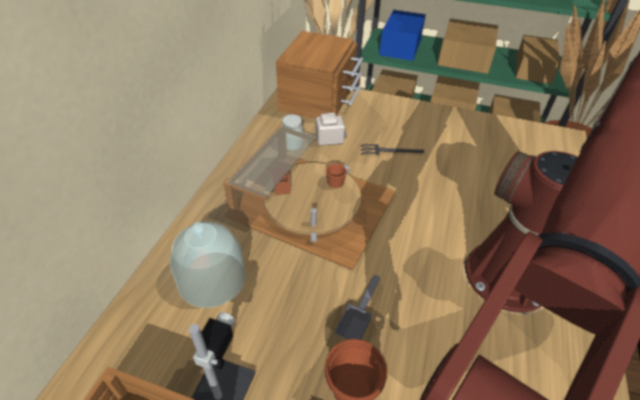

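Run:
```python
from h import *
a=cv2.imread('pics/scene0.png');b=cv2.imread('pics/side0.png')
A=cv2.resize(a[140:280,200:400],(800,560),interpolation=cv2.INTER_CUBIC)
cv2.imwrite('pics/c1.png',A)
B=cv2.resize(a[275:375,400:520],(400,333),interpolation=cv2.INTER_CUBIC);C=cv2.resize(b[300:400,160:280],(400,333),interpolation=cv2.INTER_CUBIC)
cv2.imwrite('pics/c2.png',np.hstack([B,C]))
c=np.load('pics/scene0.npz')
for n,u,v in [('hoodcorner?',222,185),('disc',300,215),('peg top?',333,209),('x',343,224),('pot',275,215),('round',293,178),('stop',278,169),('lens',449,303),('box',465,315),('posttop',493,313),('cloche',343,296),('flower',487,235),('scoop',430,235)]:
    print(n,world(c,u,v).round(3))
```

```text
hoodcorner? [ 0.696 -0.227  0.132]
disc [ 0.574 -0.04   0.046]
peg top? [0.515 0.037 0.099]
x [0.503 0.068 0.039]
pot [ 0.657 -0.044  0.133]
round [ 0.498 -0.152  0.052]
stop [ 0.505 -0.215  0.047]
lens [0.559 0.433 0.194]
box [0.56  0.473 0.202]
posttop [0.557 0.51  0.28 ]
cloche [0.714 0.259 0.201]
flower [0.256 0.387 0.064]
scoop [0.332 0.263 0.004]
```

View pics/c1.png

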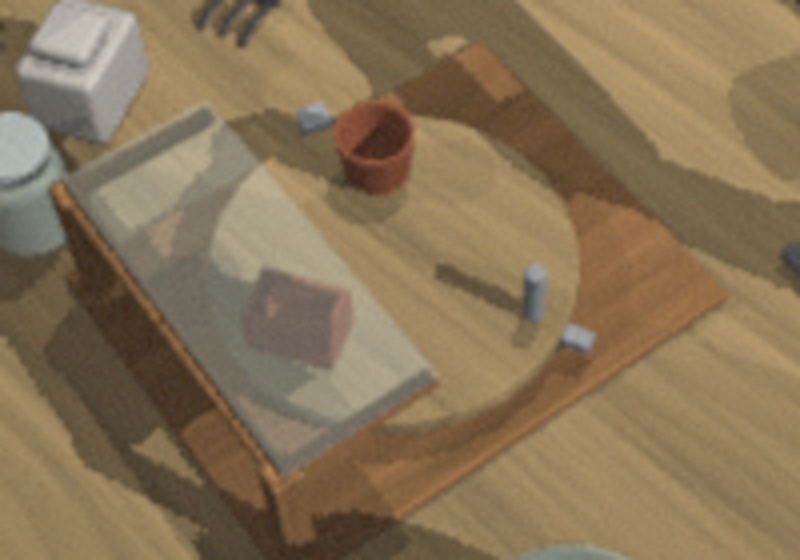

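View pics/c2.png

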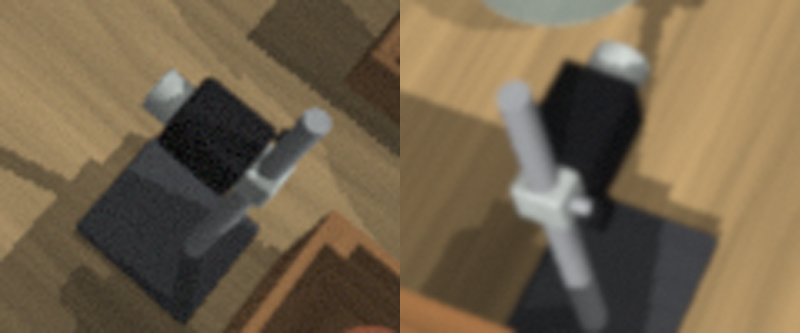

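```bash
cat >> h.py <<'E'
def cloud(c):
    v,u=np.mgrid[0:400,0:640]; z=c['range_z']; K=c['K']
    P=np.stack([(u-K[0,2])/K[0,0]*z,(v-K[1,2])/K[1,1]*z,z],-1); return (P-c['t'])@c['R']
def sel(P,c,lo,hi): return P[((P>lo)&(P<hi)).all(-1)&(c['range_z']>0)]
def rect(Q): return cv2.minAreaRect((Q[:,:2]*1000).astype(np.float32))
def circ(Q):
    H=cv2.convexHull((Q[:,:2]*1000).astype(np.float32)); return cv2.minEnclosingCircle(H)
E
python3 - <<'E'
from h import *
from scipy.optimize import least_squares
for n in ['scene','side']:
    c=dict(np.load('pics/%s0.npz'%n)); P=cloud(c); print(n)
    Q=sel(P,c,[.4,-.25,.041],[.75,.13,.050]); print('disc z',len(Q),np.median(Q[:,2]))
    D=Q
    H=cv2.convexHull((D[:,:2]*1000).astype(np.float32))[:,0]/1000
    f=least_squares(lambda p:np.hypot(H[:,0]-p[0],H[:,1]-p[1])-.14,[.55,-.07],loss='soft_l1',f_scale=.002); print('axis',f.x,np.abs(f.fun).mean())
    Q=sel(P,c,[.5,-.3,.125],[.8,.2,.14]); print('hood',len(Q),np.median(Q[:,2]),rect(Q))
    Q=sel(P,c,[.45,-.0,.06],[.58,.08,.11]); Qt=Q[Q[:,2]>Q[:,2].max()-.006]; print('peg',Q[:,2].max(),Qt[:,:2].mean(0),Q[:,:2].mean(0),len(Qt))
    Q=sel(P,c,[.42,-.22,.06],[.58,-.08,.11]); Qt=Q[Q[:,2]>Q[:,2].max()-.006]; print('round',Q[:,2].max(),circ(Qt))
    Q=sel(P,c,[.45,.4,.15],[.65,.6,.3]); hi=Q[Q[:,2]>.265]; print('post',hi.mean(0),hi[:,2].max(),len(hi))
    img=c['img'].astype(int); m=img.max(-1)<45
    Q=P[m&((P>[.45,.38,.15])&(P<[.65,.6,.26])).all(-1)]; zt=np.percentile(Q[:,2],98); T=Q[Q[:,2]>zt-.006]; print('box top',zt,rect(T),len(T), Q.min(0),Q.max(0))
    m2=img.min(-1)>80
    Q=P[m2&((P>[.48,.38,.15])&(P<[.64,.47,.26])).all(-1)]; print('ring',len(Q),Q.min(0),Q.max(0),Q.mean(0))
    for nm,lo,hi_ in [('cloche',[.6,.1,.05],[.9,.4,.23]),('flower',[.15,.3,.09],[.4,.5,.13])]:
        Q=sel(P,c,lo,hi_); print(nm,Q[:,2].max(),circ(Q))
E
```

```text
scene
disc z 3161 0.04552972924855046
axis [ 0.55193173 -0.07528533] 0.026633195248612938
hood 4378 0.13561230382306594 ((685.3106689453125, -17.624481201171875), (447.335693359375, 132.14891052246094), 81.98770141601562)
peg 0.10374462231498671 [0.51192552 0.03618349] [0.51390343 0.03817686] 23
round 0.09724310674214619 ((503.7092590332031, -141.05174255371094), 31.6253604888916)
post [0.55322516 0.50949019 0.27888326] 0.2849794597668321 85
box top 0.20497335274363743 ((553.5919189453125, 472.69549560546875), (52.38475799560547, 42.167240142822266), 88.18385314941406) 449 [0.52306025 0.4461651  0.15889827] [0.57520236 0.50240632 0.20618018]
ring 140 [0.52763269 0.42409319 0.17611851] [0.56735393 0.45713434 0.19954771] [0.55558141 0.43466685 0.19165558]
cloche 0.20866215527361998 ((706.2957763671875, 255.45030212402344), 85.14483642578125)
flower 0.10968043194185141 ((298.31549072265625, 402.3986511230469), 62.722408294677734)
side
disc z 4304 0.04520398233148421
axis [ 0.54981062 -0.07064408] 0.010122855044820769
hood 3123 0.13508844964328948 ((682.347412109375, -21.119598388671875), (432.8544921875, 133.1420135498047), 81.85424041748047)
peg 0.10329915939596339 [0.50880068 0.03647961] [0.50730464 0.03969193] 24
round 0.09644587160413597 ((501.8970642089844, -141.67208862304688), 32.51675033569336)
post [0.54676502 0.51159301 0.27868351] 0.2843613840209077 132
box top 0.20478938126509108 ((545.7583618164062, 475.7240905761719), (42.95637130737305, 51.61804962158203), 0.46488088369369507) 568 [0.51251653 0.4499265  0.16561683] [0.56742907 0.52004358 0.20608207]
ring 158 [0.52729791 0.42526903 0.17657457] [0.56437924 0.44773269 0.20315199] [0.54384867 0.43456357 0.19277956]
cloche 0.20698691622176812 ((699.5828857421875, 258.78704833984375), 84.26152801513672)
flower 0.10897132742470307 ((295.0343017578125, 405.53387451171875), 60.60023880004883)
```

Run:
```python
from h import *
from scipy.optimize import least_squares
for n in ['scene','side']:
    c=dict(np.load('pics/%s0.npz'%n)); P=cloud(c); print(n)
    m=((P[...,2]>.040)&(P[...,2]<.051)&(P[...,0]>.36)&(P[...,0]<.78)&(P[...,1]>-.28)&(P[...,1]<.14)).astype(np.uint8)
    m=cv2.morphologyEx(m,cv2.MORPH_OPEN,np.ones((3,3)))
    k,l,s,_=cv2.connectedComponentsWithStats(m); i=1+np.argmax(s[1:,4]); D=P[l==i]
    H=cv2.convexHull((D[:,:2]*1000).astype(np.float32))[:,0]/1000
    f=least_squares(lambda p:np.hypot(H[:,0]-p[0],H[:,1]-p[1])-.14,[.55,-.07],loss='cauchy',f_scale=.002); print('axis',f.x,np.abs(f.fun).round(3))
    Q=sel(P,c,[.5,-.3,.128],[.8,.12,.14]); R=rect(Q); print('hood',R,cv2.boxPoints(R).round(0).tolist())
```

```text
scene
axis [ 0.55167493 -0.07225922] [0.001 0.    0.    0.001 0.    0.    0.    0.    0.    0.001 0.001 0.
 0.001 0.    0.    0.001 0.    0.    0.    0.    0.001 0.001 0.    0.
 0.003 0.004 0.005 0.009]
hood ((674.8079223632812, -89.47856140136719), (301.9522399902344, 131.61280822753906), 81.90766906738281) [[588.0, -230.0], [719.0, -248.0], [761.0, 51.0], [631.0, 69.0]]
side
axis [ 0.54942856 -0.07120858] [0.017 0.004 0.003 0.002 0.001 0.    0.    0.001 0.001 0.    0.    0.001
 0.    0.001 0.    0.    0.    0.001 0.001 0.    0.    0.    0.001 0.001
 0.001 0.001 0.001 0.    0.001 0.    0.003 0.004 0.    0.002 0.001 0.001
 0.    0.008 0.023]
hood ((672.0440063476562, -88.20327758789062), (297.9390563964844, 132.75083923339844), 82.21719360351562) [[586.0, -227.0], [718.0, -245.0], [758.0, 50.0], [626.0, 68.0]]
```

```bash
cat >> h.py <<'E'
from scipy.spatial.transform import Rotation as Ro
def tool():
    s=r.read_state(); q=s['orientation']; return np.array(s['eef_pos']),Ro.from_quat(np.r_[q[1:],q[0]]),s
def to(p,yaw=None):
    "shift (mm, current tool axes) and turn (deg) to TCP p, tool y at yaw deg, pointing down"
    P,R,s=tool(); print('shift',(R.inv().apply(np.array(p)-P)*1000).round(1))
    if yaw is not None:
        a=np.radians(yaw); y=np.array([np.cos(a),np.sin(a),0]); z=np.array([0,0,-1.]); G=Ro.from_matrix(np.stack([np.cross(y,z),y,z],1))
        print('turn',np.degrees((R.inv()*G).as_rotvec()).round(1), 'shift after turn',(G.inv().apply(np.array(p)-P)*1000).round(1))
    print('yaw now',np.degrees(np.arctan2(*R.as_matrix()[[1,0],1])).round(1),'j6',np.degrees(s['joints'][5]).round(1),'tilt',R.as_matrix()[:,2].round(3),s['time_s'])
E
python3 -c "
from h import *
to([.510,.036,.17],-137)"
```

```text
shift [-485.7 -464.3   61. ]
turn [-0.000e+00 -1.000e-01 -1.472e+02] shift after turn [659.8 127.2  60.2]
yaw now 75.8 j6 -6.4 tilt [-0.001 -0.002 -1.   ] 0.15
```

```bash
python3 -m handwheel '[[0,0,0,-40.5,-38.7,5.1,1],[0,0,0,-40.5,-38.7,5.1,1],[0,0,0,-40.5,-38.7,5.1,0.5],[0,0,0,-40.5,-38.7,5.1,0.5],[0,0,0,-40.5,-38.7,5.1,0.5],[0,0,0,-40.5,-38.7,5.1,0.5],[0,0,0,-40.5,-38.7,5.1,0.5],[0,0,0,-40.5,-38.7,5.1,0.5],[0,0,0,-40.5,-38.7,5.1,0.5],[0,0,0,-40.5,-38.7,5.1,0.5],[0,0,0,-40.5,-38.7,5.1,0.5],[0,0,0,-40.5,-38.7,5.1,0.5]]'
python3 -m handwheel '[[0,0,10.6,0,0,0,0.42],[0,0,10.6,0,0,0,0.42],[0,0,10.6,0,0,0,0.42],[0,0,10.6,0,0,0,0.42],[0,0,10.6,0,0,0,0.42],[0,0,10.6,0,0,0,0.42],[0,0,10.6,0,0,0,0.42],[0,0,10.6,0,0,0,0.42],[0,0,10.6,0,0,0,0.42],[0,0,10.6,0,0,0,0.42],[0,0,10.6,0,0,0,0.42],[0,0,10.6,0,0,0,0.42],[0,0,10.6,0,0,0,0.42],[0,0,10.6,0,0,0,0.42],[0,0,10.6,0,0,0,0.42],[0,0,10.6,0,0,0,0.42],[0,0,10.6,0,0,0,0.42],[0,0,10.6,0,0,0,0.42],[0,0,10.6,0,0,0,0.42],[0,0,10.6,0,0,0,0.42]]'
python3 -c "
from h import *
to([.510,.036,.16],-137); c=snap('wrist','w1'); P=cloud(c)
Q=sel(P,c,[.45,-.02,.07],[.56,.09,.115]); print(len(Q),Q[:,2].max()); Q=Q[Q[:,2]>.094]; print(Q.mean(0),circ(Q))"
```

```text
time_s: 1.65
eef_pos: [0.5111, 0.0348, 0.1698]
orientation: [0.0, 0.124, 0.992, 0.0]
ft_force: [0.8, -0.1, 0.6]
gripper_width: 0.503
time_s: 4.15
eef_pos: [0.5102, 0.0365, 0.1697]
orientation: [0.0, 0.919, -0.395, -0.0]
ft_force: [-0.1, 0.2, 0.0]
gripper_width: 0.42
shift [0.3 0.5 9.7]
turn [0.  0.  0.5] shift after turn [0.3 0.5 9.7]
yaw now -136.5 j6 132.8 tilt [-0.001  0.    -1.   ] 4.15
580 0.10128798563725191
[0.51060962 0.03476735 0.0992701 ] ((510.1346740722656, 35.204620361328125), 7.795642375946045)
```

View pics/w1.png

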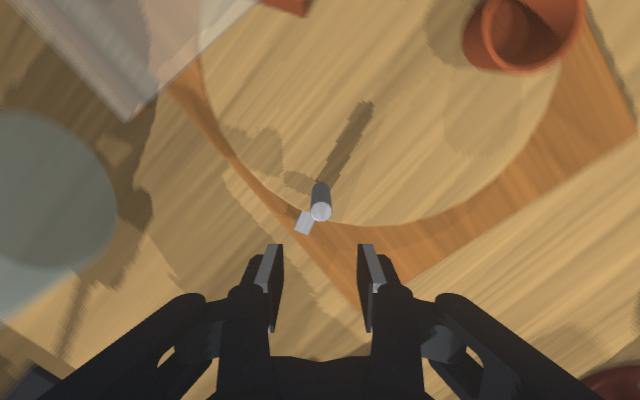

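```bash
python3 -m handwheel '[[0,0,0,1,0,35,0.42],[0,0,0,0,0,36,0.42],[0,0,0,0,0,36,0.38],[0,0,0,0,0,0,0.34]]'
python3 -c "
from h import *
P,R,s=tool(); to([.5102,.0355,.063]); A=np.array([.5505,-.0718,0])
for a in (5,8):
  d=Ro.from_rotvec([0,0,np.radians(a)]); v=P-A; v[2]=0; print(np.hypot(*v[:2]),(R.inv().apply(d.apply(v)-v)*1000).round(2))"
```

```text
time_s: 4.7
eef_pos: [0.5075, 0.036, 0.0598]
orientation: [0.001, 0.92, -0.391, -0.004]
ft_force: [-1.4, 0.3, 0.3]
gripper_width: 0.339
shift [ 2.2 -1.5 -3.2]
yaw now -136.1 j6 132.2 tilt [-0.008  0.001 -1.   ] 4.7
0.11607295931947877 [-3.41  9.53  0.08]
0.11607295931947877 [-5.05 15.38  0.12]
```

```bash
python3 -m handwheel '[[0,0,-5,-3.4,9.5,0,0.34],[0,0,-5,-3.4,9.5,0,0.34],[0,0,-5,-3.4,9.5,0,0.34],[0,0,-5,-3.4,9.5,0,0.34],[0,0,-5,-3.4,9.5,0,0.34],[0,0,-5,-3.4,9.5,0,0.34],[0,0,-5,-3.4,9.5,0,0.34],[0,0,-5,-3.4,9.5,0,0.34],[0,0,-5,-3.4,9.5,0,0.34],[0,0,-5,-3.4,9.5,0,0.34],[0,0,-5,-3.4,9.5,0,0.34],[0,0,-5,-3.4,9.5,0,0.34],[0,0,-5,-3.4,9.5,0,0.34],[0,0,-5,-3.4,9.5,0,0.34],[0,0,-5,-3.4,9.5,0,0.34],[0,0,-5,-3.4,9.5,0,0.34],[0,0,-5,-3.4,9.5,0,0.34],[0,0,-5,-3.4,9.5,0,0.34],[0,0,-5,-3.4,9.5,0,0.34],[0,0,-5,-3.4,9.5,0,0.34]]'
python3 -c "
from h import *
P,R,s=tool(); st(); A=np.array([.5505,-.0718,0]); v=P-A; print(np.hypot(*v[:2]),np.degrees(np.arctan2(v[1],v[0]))%360)
to(P)
d=Ro.from_rotvec([0,0,np.radians(4)]);v[2]=0; print((R.inv().apply(d.apply(v)-v)*1000).round(2))
c=snap('scene','scene1')"
```

```text
time_s: 7.2
eef_pos: [0.456, -0.1327, 0.0647]
orientation: [0.0, 0.891, 0.454, 0.001]
ft_force: [-1.1, 1.5, 0.3]
gripper_width: 0.34
{'time_s': 7.2, 'joints': [-0.431, 0.118, 2.079, 0.0, 0.944, 0.196], 'eef_pos': [0.456, -0.133, 0.065], 'orientation': [0.0, 0.891, 0.454, 0.001], 'ft_force': [-1.093, 1.467, 0.257], 'gripper_width': 0.34}
0.11242579663016118 212.8185356794591
shift [0. 0. 0.]
yaw now -36.0 j6 11.2 tilt [ 0.001 -0.    -1.   ] 7.2
[-2.58  7.41  0.01]
```

View pics/scene1.png

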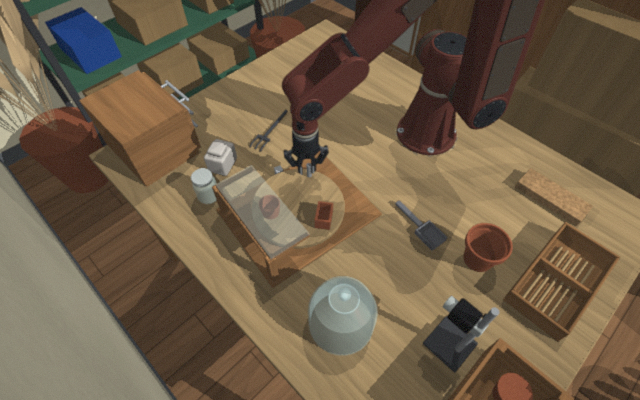

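```bash
python3 -m handwheel '[[0,0,-4,-2.7,7.5,0,0.34],[0,0,-4,-2.7,7.5,0,0.34],[0,0,-4,-2.7,7.5,0,0.34],[0,0,-4,-2.7,7.5,0,0.34],[0,0,-4,-2.7,7.5,0,0.34],[0,0,-4,-2.7,7.5,0,0.34]]'
python3 -m handwheel '[[0,0,-2,-1.4,3.8,0,0.34],[0,0,-2,-1.4,3.8,0,0.34]]'
python3 -m handwheel '[[0,0,-2,-1.4,3.8,0,0.34]]'
python3 -c "
from h import *
P,R,s=tool(); A=np.array([.5505,-.0718,0]); v=P-A; print(np.hypot(*v[:2]),np.degrees(np.arctan2(v[1],v[0]))%360)"
```

```text
time_s: 8.0
eef_pos: [0.489, -0.1666, 0.0646]
orientation: [0.0, 0.778, 0.629, 0.0]
ft_force: [-0.1, 0.9, -0.6]
gripper_width: 0.341
time_s: 8.25
eef_pos: [0.4956, -0.1709, 0.0639]
orientation: [0.0, 0.755, 0.655, 0.0]
ft_force: [-0.6, 0.1, 0.3]
gripper_width: 0.341
time_s: 8.38
eef_pos: [0.4989, -0.1727, 0.0634]
orientation: [0.0, 0.744, 0.669, -0.0]
ft_force: [-1.6, -0.2, 0.7]
gripper_width: 0.339
0.11335716610596311 242.9300620557973
```

```bash
python3 -m handwheel '[[0,0,-2,-1.4,3.8,0,0.34],[0,0,-2,-1.4,3.8,0,0.34]]'
python3 -m handwheel '[[0,0,-2,-1.4,3.8,0,0.34]]'
python3 -m handwheel '[[0,0,-2,-1.4,3.8,0,0.34]]'
```

```text
time_s: 8.62
eef_pos: [0.505, -0.1756, 0.0628]
orientation: [-0.002, 0.72, 0.694, -0.001]
ft_force: [-6.3, 1.5, 4.7]
gripper_width: 0.344
time_s: 8.75
eef_pos: [0.505, -0.1757, 0.0618]
orientation: [-0.006, 0.707, 0.707, -0.003]
ft_force: [-14.2, 3.3, 8.8]
gripper_width: 0.343
time_s: 8.88
eef_pos: [0.5048, -0.1759, 0.0606]
orientation: [-0.011, 0.695, 0.719, -0.005]
ft_force: [-23.0, 5.5, 14.5]
gripper_width: 0.338
```

```bash
python3 -m handwheel '[[0,0,0,2,-9,0,0.34],[0,0,0,1,-5,0,0.42],[0,0,0,0,0,0,0.42],[0,0,0,0,0,-40,0.42],[0,0,0,0,0,-60,0.7],[0,0,0,0,0,-60,1],[0,0,0,0,0,-40,1]]'
python3 - <<'E'
from h import *
to([.51,.0,.26])
c=snap('scene','scene2'); P=cloud(c)
Q=sel(P,c,[.42,-.25,.07],[.56,-.1,.106]); Q=Q[Q[:,2]>.094]; p=Q.mean(0); print('peg',p,np.degrees(np.arctan2(p[1]+.0718,p[0]-.5505))%360)
d=snap('side','side2')
for c in (c,d):
    P=cloud(c); Q=sel(P,c,[.42,-.1,.08],[.6,.08,.1]); print(len(Q),Q[:,2].max(),rect(Q))
E
```

```text
time_s: 9.75
eef_pos: [0.5013, -0.1773, 0.2675]
orientation: [0.003, 0.696, 0.718, 0.001]
ft_force: [0.6, -0.7, 0.2]
gripper_width: 0.993
shift [177.   14.2   7.1]
yaw now 1.8 j6 -28.9 tilt [ 0.006 -0.003 -1.   ] 9.75
peg [ 0.50034699 -0.17247124  0.09975126] 243.51815369344587
192 0.09528880660100891 ((486.4947814941406, -4.530662536621094), (69.42057800292969, 46.18135070800781), 71.1317367553711)
247 0.0952330024223284 ((484.11865234375, -4.043769836425781), (71.02764892578125, 45.85163116455078), 70.5965805053711)
```

View pics/scene2.png

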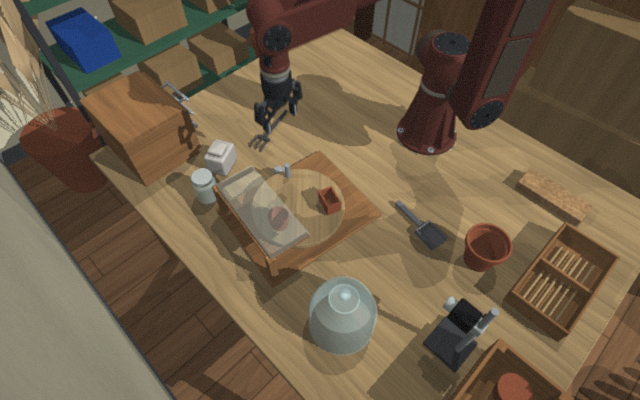

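```bash
python3 -m handwheel '[[0,0,7,43,5,3,1],[0,0,7,43,5,3,1],[0,0,7,43,5,3,1],[0,0,0,43,5,3,1],[0,0,0,0,0,30,1],[0,0,0,0,0,0,1]]'
python3 - <<'E'
from h import *
c=snap('wrist','w2'); P=cloud(c)
Q=sel(P,c,[.42,-.1,.078],[.6,.08,.1]); R=rect(Q); print(len(Q),np.percentile(Q[:,2],[50,99]),R)
Q=sel(P,c,[.42,-.1,.035],[.6,.08,.055]); print('disc',np.median(Q[:,2]))
to([R[0][0]/1000,R[0][1]/1000,.055],-19)
E
```

```text
time_s: 10.6
eef_pos: [0.5426, -0.0102, 0.2174]
orientation: [-0.002, 0.815, 0.58, -0.003]
ft_force: [-0.5, 0.3, -0.3]
gripper_width: 1.001
1905 [0.09039943 0.09215035] ((484.36279296875, -4.653324127197266), (66.42894744873047, 44.565086364746094), 70.10472869873047)
disc 0.044964078383805776
shift [-13.6 -57.4 164.4]
turn [-0.2  0.  -0.2] shift after turn [-13.5 -58.1 164.2]
yaw now -19.2 j6 10.6 tilt [-0.004  0.001 -1.   ] 10.65
```

View pics/w2.png

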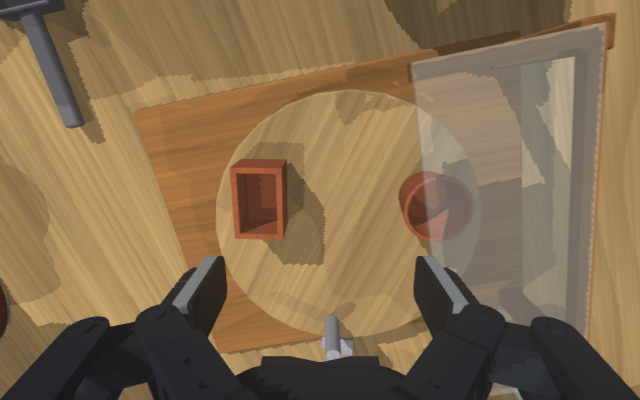

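```bash
python3 -m handwheel '[[-0.2,0,0.5,-7,-29,0,1],[0,0,0,-6.5,-29,0,1],[0,0,0,0,0,40,1],[0,0,0,0,0,40,1],[0,0,0,0,0,0,1]]'
python3 -c "
from h import *
to([.4844,-.0047,.055],-19.9)"
```

```text
time_s: 11.28
eef_pos: [0.4834, -0.0048, 0.1388]
orientation: [-0.001, 0.818, 0.575, -0.001]
ft_force: [0.5, 0.1, 0.3]
gripper_width: 0.999
shift [ 0.6  1.1 83.8]
turn [-0.1  0.1  0.1] shift after turn [ 0.5  0.9 83.8]
yaw now -19.8 j6 10.9 tilt [-0.003 -0.    -1.   ] 11.275
```

```bash
python3 -m handwheel '[[0,0,0,0.5,1,28,1],[0,0,0,0,0,28,1],[0,0,0,0,0,28,1],[0,0,0,0,0,0,1],[0,0,0,0,0,0,0.3],[0,0,0,0,0,0,0.2],[0,0,0,0,0,0,0.2],[0,0,0,0,0,0,0.2],[0,0,0,0,0,0,0.2],[0,0,0,0,0,0,0.2],[0,0,0,0,0,0,0.2]]'
```

```text
time_s: 12.65
eef_pos: [0.489, -0.0048, 0.059]
orientation: [0.002, 0.818, 0.576, 0.002]
ft_force: [-1.1, 0.5, 6.7]
gripper_width: 0.505
```

```bash
python3 -m handwheel '[[0,0,0,0,0,-15,0.2],[0,0,0,0,0,-25,0.2],[0,0,0,0,0,-30,0.2],[0,0,0,0,0,-40,0.2],[0,0,0,0,0,-40,0.2],[0,0,0,0,0,0,0.2],[0,0,0,0,0,0,0.2]]'
python3 - <<'E'
from h import *
st()
c=snap('scene','scene3'); d=snap('side','side3')
p=tool()[0]
for c in (c,d):
    P=cloud(c); img=c['img'].astype(int); m=(img[...,0]>1.6*img[...,2])&(img[...,0]>1.35*img[...,1])&(c['range_z']>0)
    m&=(np.abs(P-[p[0],p[1],p[2]+.01])<[.06,.06,.05]).all(-1); Q=P[m]; print(len(Q),Q.min(0).round(3),Q.max(0).round(3)); T=Q[Q[:,2]>np.percentile(Q[:,2],97)-.008]; print('rim',rect(T))
    Q=sel(P,c,[.47,-.2,.09],[.53,-.14,.106]); q=Q.mean(0);print('peg',q,np.degrees(np.arctan2(q[1]+.0718,q[0]-.5505))%360)
to([.55,.274,.185],0)
E
```

```text
time_s: 13.52
eef_pos: [0.4862, -0.0043, 0.2065]
orientation: [0.001, 0.818, 0.576, 0.001]
ft_force: [-0.9, 0.2, -2.7]
gripper_width: 0.505
{'time_s': 13.525, 'joints': [-0.153, -0.062, 1.959, -0.001, 1.242, 0.191], 'eef_pos': [0.486, -0.004, 0.207], 'orientation': [0.001, 0.818, 0.576, 0.001], 'ft_force': [-0.85, 0.156, -2.671], 'gripper_width': 0.505}
396 [ 0.46  -0.033  0.193] [0.52  0.033 0.248]
rim ((488.1104736328125, -0.7931900024414062), (59.97713851928711, 45.30592346191406), 67.49124908447266)
peg [ 0.50038378 -0.1719363   0.0987632 ] 243.4129512004022
475 [ 0.466 -0.04   0.191] [0.519 0.035 0.264]
rim ((486.3560485839844, -2.9049644470214844), (65.18221282958984, 45.44524383544922), 73.87312316894531)
peg [nan nan nan] nan
shift [283.7 -32.9  19.9]
turn [ -0.    0.  -19.7] shift after turn [278.2  64.6  20.1]
yaw now -19.7 j6 10.9 tilt [-0.    -0.001 -1.   ] 13.625<stdin>:8: RuntimeWarning: Mean of empty slice.
  ret = um.true_divide(
```

View pics/side3.png

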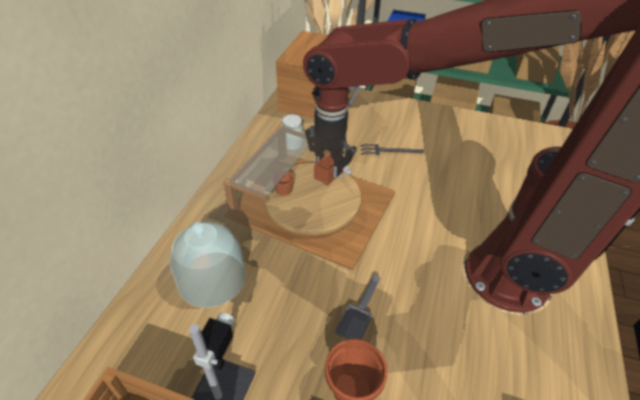

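```bash
python3 -m handwheel '[[0,0,-4,0,0,0,0.2],[0,0,-5.5,0,0,0,0.2],[0,0,-5.5,0,0,0,0.2],[0,0,-4.7,0,0,0,0.2],[0,0,0,12,3,0,0.2],[0,0,0,26,6,0,0.2],[0,0,0,34,8,0,0.2],[0,0,0,34,8,0,0.2],[0,0,0,34,8,0,0.2],[0,0,0,34,8,0,0.2],[0,0,0,34,8,0,0.2],[0,0,0,30,7,4,0.2],[0,0,0,25,5.5,10,0.2],[0,0,0,15,3,10,0.2],[0,0,0,0,0,8,0.2],[0,0,0,0,0,0,0.2],[0,0,0,0,0,0,0.2],[0,0,0,0,0,0,0.2]]'
python3 - <<'E'
from h import *
st()
c=snap('scene','scene4'); d=snap('side','side4')
p=tool()[0]
for c in (c,d):
    P=cloud(c); img=c['img'].astype(int); m=(img[...,0]>1.6*img[...,2])&(img[...,0]>1.35*img[...,1])&(c['range_z']>0)
    m&=(np.abs(P-[p[0],p[1],p[2]+.01])<[.05,.05,.04]).all(-1); Q=P[m]; print(len(Q),np.percentile(Q,2,0).round(3),np.percentile(Q,98,0).round(3)); T=Q[Q[:,2]>np.percentile(Q[:,2],97)-.006]; print('rim',rect(T))
    g=(img.max(-1)<45)&((P>[.45,.38,.15])&(P<[.65,.6,.26])).all(-1); T=P[g]; print('box',np.percentile(T[:,2],98),T.min(0).round(3),T.max(0).round(3))
    r2=(img.min(-1)>80)&((P>[.48,.38,.15])&(P<[.64,.47,.26])).all(-1); T=P[r2]; print('ring',T.min(0).round(3),T.max(0).round(3),T.mean(0).round(3))
    Q=sel(P,c,[.47,-.2,.09],[.53,-.14,.106]); q=Q.mean(0);print('peg',q,np.degrees(np.arctan2(q[1]+.0718,q[0]-.5505))%360)
a=[cv2.imread('pics/%s4.png'%n) for n in ('scene','side')]
cv2.imwrite('pics/c4.png',np.hstack([cv2.resize(a[0][120:380,300:520],(400,473)),cv2.resize(a[1][140:400,150:370],(400,473))]))
E
```

```text
time_s: 15.88
eef_pos: [0.5519, 0.273, 0.1757]
orientation: [0.002, 0.707, 0.707, 0.001]
ft_force: [-0.3, -0.3, -1.0]
gripper_width: 0.505
{'time_s': 15.875, 'joints': [0.347, 0.246, 1.686, -0.002, 1.205, 0.348], 'eef_pos': [0.552, 0.273, 0.176], 'orientation': [0.002, 0.707, 0.707, 0.001], 'ft_force': [-0.312, -0.319, -0.98], 'gripper_width': 0.505}
317 [0.533 0.241 0.168] [0.576 0.305 0.21 ]
rim ((553.7518310546875, 272.36724853515625), (65.06055450439453, 45.795780181884766), 89.54590606689453)
box 0.2048946717623441 [0.523 0.446 0.158] [0.575 0.502 0.207]
ring [0.536 0.424 0.175] [0.568 0.445 0.2  ] [0.556 0.435 0.192]
peg [ 0.5004521  -0.17210673  0.09819722] 243.48316131834218
637 [0.529 0.243 0.168] [0.573 0.306 0.21 ]
rim ((550.9822998046875, 279.5138244628906), (45.40102767944336, 54.64043426513672), 1.265173316001892)
box 0.20518418923776238 [0.513 0.45  0.165] [0.567 0.519 0.207]
ring [0.528 0.425 0.174] [0.564 0.448 0.203] [0.544 0.435 0.193]
peg [ 0.49708435 -0.17195477  0.0976652 ] 241.92761451375253
```

View pics/c4.png

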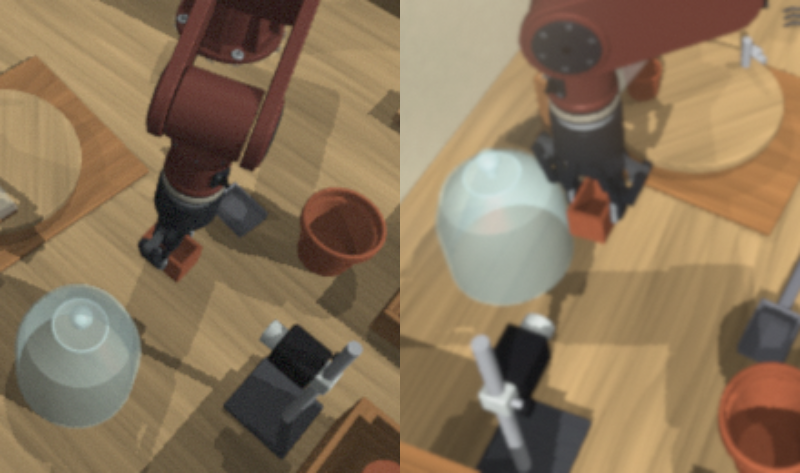

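```bash
python3 -c "
from h import *
st(); print(r.sign_off())"
```

```text
{'time_s': 15.975, 'joints': [0.347, 0.247, 1.686, -0.002, 1.205, 0.348], 'eef_pos': [0.552, 0.273, 0.176], 'orientation': [0.002, 0.707, 0.707, 0.001], 'ft_force': [-0.483, 0.672, -1.581], 'gripper_width': 0.506}
the job is handed in; nothing more can be done
None
```

The rectangular pot is held in front of the inspection camera and the job is handed in at about 16 s; sign-off gives no verdict.

**Turntable:** I led it round by the peg with the fingers loosely either side. The tool then stopped moving while the force rose to about 28 N, so it was against the stop. The peg had turned about 133°, and its angle has not shifted since.

**Pot:** I gripped it across its 44 mm width and lifted it. It stayed in the fingers, with the opening steady at 0.505.

**Last checks:**

| | Measured | Target |
|---|---|---|
| Pot centre (m) | about (0.552, 0.274, 0.185) | (0.550, 0.274, 0.183) |
| Long axis against the line of sight | within about 2° | within 0.22 rad (about 13°) |

- **Position:** the target is my own estimate from the two fixed cameras, good to a few mm. The allowance is 25 mm.
- **Disagreements:** the two cameras differed by up to 8 mm in x on the camera box and post, so I averaged them. They also differed by about 7 mm on the pot rim along the line of sight.
- **Other things:** the round pot looked upright on the disc in the pictures. The arm did not go near the bystanders or the camera. I did not measure the bystanders afterwards.

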